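Make ready the sample caddy and feed magazine for a grinding run

ROBOT

A 6-joint arm with a two-finger parallel gripper is mounted at the origin on a cart in front of the work surface, level with it; the furniture and walls round the work are solid. World frame = base frame: x ahead of the robot, y to its left, z up, the work surface at z = 0. Lengths are in m, angles in rad, forces in N, time in s.
With the tool pointing down it reaches from about 0.35 to 0.925 m from the base axis. Payload 6.4 kg.
Tool frame: the origin (TCP) lies at the very end of the fingers, on their centre line; the grasp point (between the pads) lies 19 mm behind it; z points along the fingers, y is the line along which they close (so a half turn about z gives the same grasp; the last joint's range is limited). The gripper opens to 94 mm and grips with 3 to 60 N. Pads are 16 mm wide; open, the fingers measure 119 mm over their backs; the gripper's body (75 mm by 177 mm) begins 78 mm behind the grasp point.
Start: joints at [-1.314, 0.245, 1.558, -0, 1.339, -0.174], TCP at [0.271, -0.591, 0.205] pointing down, gripper open.
Joint ranges: [-3.13, 3.13], [-1.02, 2.26], [0.13, 2.54], [-0.95, 4.09], [0.21, 2.88], [-2.74, 2.74]. Speed limits (rad/s): [2.57, 2.57, 3.14, 3.14, 3.14, 3.14].

INTERFACE

Orientations are given as a unit quaternion [w, x, y, z].
In Python, from station import r gives the robot as it stands.
- The arm moves only by the tool jog_arm, called after ">>>" as name([rows], argument=value, ...), one row to a line, values as JSON. Schema: {"type":"object","properties":{"moves":{"type":"array","items":{"type":"array","items":{"type":"number"},"minItems":5,"maxItems":5},"minItems":1,"maxItems":20},"only":{"type":"string"},"quiet":{"type":"boolean"},"lines":{"type":"string"}},"required":["moves"],"additionalProperties":false}. moves is a list of rows, 1 to 20 of them, each of 5 numbers: dx, dy, dz in parts of the range, where 1.0 means 100 cm, then a turn about the tool's z in a scale on which 1.0 is pi rad, then the finger opening in m; each row shifts and turns the commanded pose from where the row before left it, along the tool's axes as they then stand; what a row does not reach is not made up. A row lasts 1/10 s, in which the tool goes at most 0.05 m and 0.15 rad, less where a joint would pass 70% of its speed; a pose out of reach is approached as far as the arm can. The fingers move at their own pace and stop on an object; the grip force is fixed at half the most. Time passes only in rows, so rows that do not move let the fingers close. The tool returns the time, the measured TCP pose, the force, the opening and the grip force at its end. only (a regular expression) keeps the lines of the reply that match it, lines (a string "A,B") keeps lines A to B, and quiet returns only ok. Shift and turn numbers lie between -1 and 1, and a call with a number outside is refused. Input that does not fit is refused with a message, and nothing moves.
- r.get_obs(): the state, without advancing time (a new reading comes with each control period).
- r.snapshot(name): name is "scene" or "top" or "wrist"; returns a dict with "color" (420x560x3 uint8, blue, green, red), "camera_matrix" (3x3 intrinsics, pixels), "cam_to_world" (4x4, takes a point from camera to world coordinates); the wrist camera has in their place "tool_from_camera" (4x4, takes a point from camera to tool coordinates, whose origin is the TCP and whose axes are the flange's). Camera axes: x right, y down, z forward; pixel columns grow to the right and rows downward; lengths in m; the calibration is good to about 2 mm. A picture is of the moment at which its call begins: read the wrist's pose just before it. There is no depth.
- r.finish_job(): hands the job in; it is judged then, once.
The state is a dict: "time_s": time; "joint_pos": joint angles; "qd": joint speeds; "tau": joint torques, N m; "tcp_pos": TCP position; "ee_rot": TCP orientation; "wrist_force": force on the tool from outside, world axes, zero at the start; "torque": the same for the moment, N m; "finger_gap": finger opening in m; "finger_force": force on a finger pad.
Only numpy, scipy, OpenCV 4.12 (cv2) and the standard library are available. Lean on these libraries where they do the work, as an engineer would, in place of code of your own. Each camera call takes 0.05 s, during which the arm holds its last target. There are 200 camera calls.

TASK

Make ready for the next grinding run: stand the red-capped sample jar in the red collar of the caddy and the brass check weight in the caddy's small middle nest, and load the four-rod feed magazine with the blue-capped jar at the bottom and the black-capped jar squarely on top of it, so that they feed out in that order. Everything stands upright and the jars are never tipped over; the white collar stays empty, and the grease tin and the brass sieve do not belong to the run, so leave them where they are.

Things in the scene. Friction and masses are not known exactly. Their poses are not given: they have to be found in the camera images.
- blue_jar: Loose screw-capped sample jar, cream-white body, plain blue cap with a paper label on its side; 54 mm diameter, 64 mm tall (cap the top 14 mm), about 0.12 kg, closed and solid. Origin: centre of its underside; z up along its axis.
- black_jar: Loose screw-capped sample jar, cream-white body, plain black cap with a paper label on its side; 54 mm diameter, 64 mm tall (cap the top 14 mm), about 0.12 kg, closed and solid. Origin: centre of its underside; z up along its axis.
- red_jar: Loose screw-capped sample jar, cream-white body, plain red cap with a paper label on its side; 54 mm diameter, 64 mm tall (cap the top 14 mm), about 0.12 kg, closed and solid. Origin: centre of its underside; z up along its axis.
- check_weight: Loose brass check weight, 38 mm diameter, 66 mm tall with a neck and knob at the top, 0.5 kg; the straight body below the neck is about 40 mm high. Origin: centre of its underside; z up.
- grease_tin: Look-alike, to be left alone: loose round tin, blue body with a white lid, 69 mm diameter, 44 mm tall. Origin: centre of its underside.
- sieve: Look-alike, to be left alone: loose small round brass sieve, open at the top, 72 mm diameter, 38 mm tall. Origin: centre of its underside.
- caddy: Grey tray fixed to the bench, 250 mm along its x, 94 mm along its y; floor 6 mm, rim 14 mm above the bench. The small middle nest is a brass ring, inner diameter 54 mm, outer 62 mm, top 16 mm above the bench. The two collars stand at x = +82 and -82 mm, y = 0. Origin: on the bench under the centre of the middle nest; x along its length, z up.
- red_collar: Red plastic ring fixed on the caddy's floor at one of its two ends (which end varies): inner diameter 68 mm, outer 76 mm, 10 mm high. Origin: centre of its underside, on the caddy floor 6 mm above the bench; a jar seated in it stands on that floor, its own origin at this point.
- white_collar: White plastic ring fixed on the caddy's floor at one of its two ends (which end varies): inner diameter 68 mm, outer 76 mm, 10 mm high. Origin: centre of its underside, on the caddy floor 6 mm above the bench; it stays empty.
- magazine: Four-rod magazine fixed to the bench: blue base 110 x 110 mm, its top 14 mm above the bench. Upright 8 mm steel rods at x, y = +-26 mm, flared out 5 mm at their tips, 102 mm above the bench; 6 mm of room round a jar. Fingers pass the 44 mm gaps if they close along its y (or x). Bottom jar stands 14 mm, second jar 78 mm above the bench. Origin: base centre, on the bench; z up.

How it is judged:
At the end, for the whole second after the job is handed in: Red jar in the red collar, weight in the middle nest, blue jar on the magazine base, black jar on top of it: each within 13 mm of its place's centre, -5 to +6 mm of its resting height, upright within 0.12 rad, at rest. Grease tin and sieve within 20 mm of where they began (horizontal distance between red_jar and red_collar below 0.013 m and height (world z) of red_jar between 0.001 and 0.012 m and angle between each of red_jar, check_weight, blue_jar, black_jar's own z axis and vertical below 0.12 rad and linear speed of each of red_jar, check_weight, blue_jar, black_jar below 0.02 m/s and horizontal distance between check_weight and caddy below 0.013 m and height (world z) of check_weight between 0.001 and 0.012 m and horizontal distance between each of blue_jar, black_jar and magazine below 0.013 m and height (world z) of blue_jar between 0.009 and 0.02 m and height (world z) of black_jar between 0.073 and 0.084 m and distance of each of grease_tin, sieve from where it was at the start of the episode below 0.02 m); the robot touches nothing.
It fails at once if a jar was tipped over (angle between any of blue_jar, black_jar, red_jar's own z axis and vertical above 0.7 rad).
It fails at once if the grease tin or the sieve was carried off or knocked away (distance of any of grease_tin, sieve from where it was at the start of the episode above 0.03 m).
It also fails if it takes over 109 s, if anything falls off the work surface, if the arm or the gripper's body presses on something with over 40 N, if the wrist force passes 120 N, or if a joint passes its speed limit or range.

## Working session

There is one attempt and no reset: what is moved stays moved. The work goes in short steps, Python scripts to look and compute and a tool call to move; the robot and the scene stay as the last step left them, time stands still between calls to the robot, and variables do not carry over. Pictures are saved under pics/ and viewed, at most 18 in all, crops included, and the job is handed in when it is done.

```bash
ls; mkdir -p pics; python3 - <<'E'
from station import r
import cv2,numpy as np
np.set_printoptions(precision=4,suppress=True)
o=r.get_obs();print({k:np.round(o[k],3) for k in o})
import pickle
d={}
for n in("scene","top","wrist"):
    s=r.snapshot(n);d[n]=s;cv2.imwrite(f"pics/{n}0.png",s["color"])
    print(n,s["camera_matrix"],s.get("cam_to_world",s.get("tool_from_camera")))
pickle.dump(d,open("s0.pkl","wb"))
E
```

```text
pics
station.py
{'time_s': np.float64(0.0), 'joint_pos': array([-1.314,  0.246,  1.559, -0.   ,  1.339, -0.174]), 'qd': array([ 0.   , -0.   ,  0.001,  0.001,  0.001,  0.002]), 'tau': array([  0.   , -41.584, -31.46 ,   0.069,   0.033,  -0.   ]), 'tcp_pos': array([ 0.271, -0.59 ,  0.204]), 'ee_rot': array([-0.001,  0.977,  0.214, -0.   ]), 'wrist_force': array([-0.165,  0.435, -0.968]), 'torque': array([ 0.041, -0.014, -0.007]), 'finger_force': np.float64(0.0), 'finger_gap': np.float64(0.094)}
scene [[503.6589   0.     274.591 ]
 [  0.     503.6589 212.0021]
 [  0.       0.       1.    ]] [[-0.6309 -0.3943  0.6682 -0.2863]
 [-0.7756  0.2974 -0.5567  0.645 ]
 [ 0.0208 -0.8695 -0.4935  0.6114]
 [ 0.      0.      0.      1.    ]]
top [[400.8739   0.     283.9506]
 [  0.     400.8739 213.932 ]
 [  0.       0.       1.    ]] [[-0.0213 -0.9896  0.1425  0.3955]
 [-0.9996  0.0186 -0.0206 -0.0047]
 [ 0.0177 -0.1429 -0.9896  0.8896]
 [ 0.      0.      0.      1.    ]]
wrist [[329.4857   0.     279.6519]
 [  0.     329.4857 213.2412]
 [  0.       0.       1.    ]] [[ 0.0001 -0.9733 -0.2294  0.0673]
 [ 1.     -0.      0.0006 -0.0006]
 [-0.0006 -0.2294  0.9733 -0.1792]
 [ 0.      0.      0.      1.    ]]
```

View pics/scene0.png

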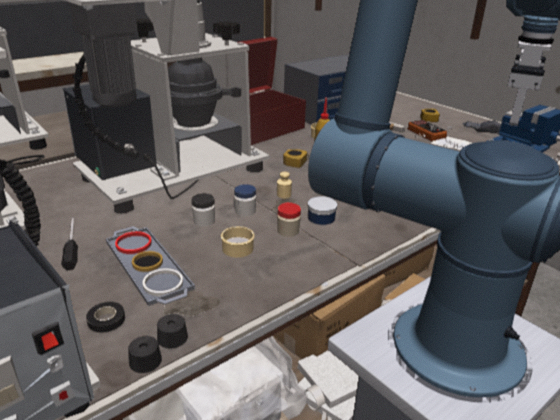

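View pics/top0.png

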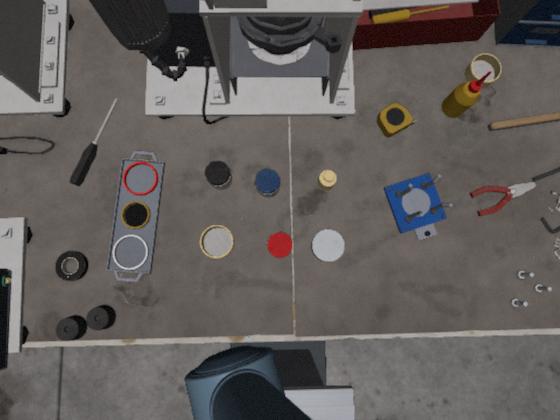

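The scene view shows, left to right, the caddy with the red collar at its far end (133,242), the nest (147,261) and the white collar (163,281). Also visible are the black cap (203,200), blue cap (245,191), weight (285,180), red cap (288,211), sieve (238,240) and tin (322,208).

In the top view the red collar is at (141,179), nest (136,215), white collar (130,252), black cap (218,175), blue cap (267,182), weight (328,178), red cap (280,245), tin (328,245), sieve (216,241) and magazine (415,204). The arm hides the magazine in the scene view.

```bash
cat > h.py <<'E'
import cv2,numpy as np
from scipy.spatial.transform import Rotation as R
np.set_printoptions(precision=4,suppress=True)
def pose(o):
    T=np.eye(4);w,x,y,z=o["ee_rot"];T[:3,:3]=R.from_quat([x,y,z,w]).as_matrix();T[:3,3]=o["tcp_pos"];return T
def ray(s,uv,T=None):
    M=T if T is not None else s["cam_to_world"]
    d=np.linalg.solve(s["camera_matrix"],[uv[0],uv[1],1.]);return M[:3,3],M[:3,:3]@d
def onz(s,uv,z,T=None):
    c,d=ray(s,uv,T);return c+d*(z-c[2])/d[2]
def meet(a,b):  # two (c,d) rays -> midpoint and miss distance
    (p,d),(q,e)=a,b;t=np.linalg.lstsq(np.c_[d,-e],q-p,rcond=None)[0];A=p+d*t[0];B=q+e*t[1]
    return (A+B)/2,np.linalg.norm(A-B)
def blob(img,lo,hi,box=None,near=None,amin=15):
    m=cv2.inRange(cv2.cvtColor(img,cv2.COLOR_BGR2HSV),np.array(lo),np.array(hi))
    if lo[0]<4 and hi[0]<20 and lo[1]>100: m|=cv2.inRange(cv2.cvtColor(img,cv2.COLOR_BGR2HSV),np.array([172,lo[1],lo[2]]),np.array([180,hi[1],hi[2]]))
    if box: k=np.zeros_like(m);x0,y0,x1,y1=box;k[y0:y1,x0:x1]=1;m=m*k
    cs=[c for c in cv2.findContours(m,cv2.RETR_EXTERNAL,cv2.CHAIN_APPROX_NONE)[0] if cv2.contourArea(c)>amin]
    return max(cs,key=cv2.contourArea) if cs else None
def go(o,x,y,z,yaw):
    "deltas in tool axes to a world target (yaw of tool x, deg)"
    T=pose(o);Y=np.arctan2(T[1,0],T[0,0]);d=T[:3,:3].T@(np.array([x,y,z])-T[:3,3])
    t=(np.radians(yaw)-Y+np.pi)%(2*np.pi)-np.pi
    print("tool delta",d,"turn",-t,"yaw now",np.degrees(Y), "tilt",np.degrees(np.arccos(-T[2,2])))
E
python3 - <<'E'
import pickle,cv2
from h import *
d=pickle.load(open("s0.pkl","rb"))
C={"red":([0,130,60],[9,255,255]),"blue":([100,90,30],[125,255,255]),"black":([0,0,0],[180,255,62]),"gold":([14,60,60],[35,255,255]),"white":([0,0,150],[180,45,255])}
J=[("redcap","red",(260,225,300,265),(270,195,310,245),.062),("bluecap","blue",(245,160,290,205),(228,175,262,225),.06),("blackcap","black",(200,155,236,186),(185,185,222,215),.06),
("weight","gold",(310,165,345,205),(270,165,300,205),.05),("redcol","red",(115,155,165,200),(105,225,160,255),.016),("nest","gold",(115,195,155,235),(125,248,166,272),.016),("whitecol","white",(105,230,152,273),(135,265,190,296),.016),
("tin","white",(305,225,350,265),(305,190,342,225),.044),("sieve","gold",(195,220,240,262),(215,222,260,262),.038)]
for n,c,bt,bs,z in J:
    row=[]
    for k,b in(("top",bt),("scene",bs)):
        q=blob(d[k]["color"],*C[c],box=b)
        if q is None: row.append(None);continue
        e=cv2.minEnclosingCircle(q)[0] if k=="top" and n!="weight" else cv2.boundingRect(q)
        x,y,w,h=cv2.boundingRect(q);row.append(((x+(w-1)/2,y+(h-1)/2),(w,h)))
    if None in row: print(n,row);continue
    m=meet(ray(d["top"],row[0][0]),ray(d["scene"],row[1][0]))
    print(n,row,"onz",onz(d["top"],row[0][0],z)[:2],"tri",m[0],m[1])
q=blob(d["top"]["color"],*C["blue"],box=(380,165,455,245));r=cv2.minAreaRect(q);print("mag",r,onz(d["top"],r[0],.014),[onz(d["top"],p,.014)[:2] for p in cv2.boxPoints(r)])
a=d["top"]["color"][140:280,90:470];cv2.imwrite("pics/c1.png",cv2.resize(a,None,fx=2.1,fy=2.1,interpolation=2))
E
```

```text
redcap [((279.0, 244.5), (25, 26)), ((289.0, 210.0), (23, 17))] onz [ 0.4512 -0.0104] tri [ 0.4511 -0.0107  0.0579] 0.0009111106943573606
bluecap [((267.5, 180.5), (24, 24)), ((244.5, 190.5), (20, 12))] onz [0.5871 0.0113] tri [0.5879 0.0117 0.0577] 0.0009905530724449402
blackcap [((217.5, 172.5), (26, 24)), ((202.5, 200.5), (22, 14))] onz [0.6062 0.1168] tri [0.6074 0.1177 0.0562] 0.0008348266080740984
weight [((327.0, 179.5), (19, 22)), ((284.0, 185.0), (15, 29))] onz [ 0.5894 -0.1162] tri [ 0.594  -0.1184  0.0312] 0.0008886832540277466
redcol [((140.0, 177.5), (35, 34)), ((132.5, 242.0), (36, 23))] onz [0.6089 0.2945] tri [0.6101 0.2962 0.011 ] 6.469317029160163e-05
nest [((135.0, 214.5), (29, 28)), ((147.0, 261.0), (31, 21))] onz [0.5262 0.3029] tri [0.5267 0.3043 0.0112] 0.0007073882874050042
whitecol [((129.5, 251.5), (36, 36)), ((162.5, 280.0), (42, 27))] onz [0.4457 0.3122] tri [0.4455 0.3121 0.0154] 0.000614690157718299
tin [((328.0, 244.5), (31, 32)), ((322.5, 203.0), (30, 15))] onz [ 0.4503 -0.114 ] tri [ 0.4499 -0.1147  0.0423] 0.0014563865149690752
sieve [((216.0, 241.0), (35, 35)), ((237.0, 241.5), (35, 32))] onz [0.4629 0.1228] tri [0.4636 0.1247 0.0207] 0.0019719801106503963
mag ((414.9999694824219, 202.5), (50.150794982910156, 49.040130615234375), 70.01689147949219) [ 0.5419 -0.3156  0.014 ] [array([ 0.5776, -0.2468]), array([ 0.6143, -0.3535]), array([ 0.5064, -0.3839]), array([ 0.4712, -0.2787])]
```

View pics/c1.png

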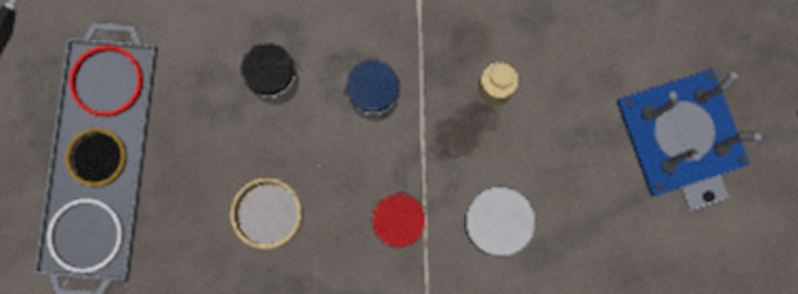

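The caps, rings, tin and sieve triangulate to within 2 mm, and their heights agree with the text. A yaw of about 19° suits the magazine and clears the neighbouring objects, so I'll keep it throughout. First I'll fly over the magazine.

```bash
python3 - <<'E'
from station import r
from h import *
go(r.get_obs(),.542,-.316,.22,19)
E
```

```text
tool delta [ 0.3604 -0.1361 -0.0151] turn 0.09913442070987077 yaw now 24.6799839111499 tilt 0.08344970833722334
```

Units first: turns go in shares of pi rad. So 0.1 rad is 0.0318.

>>> jog_arm([
  [0.04, -0.015, 0, 0.0318, 0.094],
  [0.04, -0.012, -0.002, 0, 0.094],
  [0.04, -0.012, -0.002, 0, 0.094],
  [0.04, -0.012, -0.002, 0, 0.094],
  [0.04, -0.012, -0.002, 0, 0.094],
  [0.04, -0.012, -0.002, 0, 0.094],
  [0.04, -0.012, -0.002, 0, 0.094],
  [0, 0, 0, 0, 0.094],
  [0, 0, 0, 0, 0.094],
])

```text
time_s: 1.05
tcp_pos: [0.5054, -0.4136, 0.217]
ee_rot: [-0.0, 0.986, 0.165, -0.0]
wrist_force: [0.4, -0.0, -0.1]
finger_gap: 0.094
finger_force: 0.0
```

```bash
cat >> h.py <<'E'
def look(r,name):
    import pickle
    o=r.get_obs();s=r.snapshot("wrist");s["T"]=pose(o)@s["tool_from_camera"];pickle.dump((o,s),open(name+".pkl","wb"));cv2.imwrite(f"pics/{name}.png",s["color"]);return o,s
E
python3 - <<'E'
from station import r
from h import *
o,s=look(r,"w1"); go(o,.542,-.316,.22,19)
E
```

```text
tool delta [ 0.0665 -0.0803 -0.003 ] turn 0.0009147783417660094 yaw now 19.05241293817316 tilt 0.04652909913638077
```

View pics/w1.png

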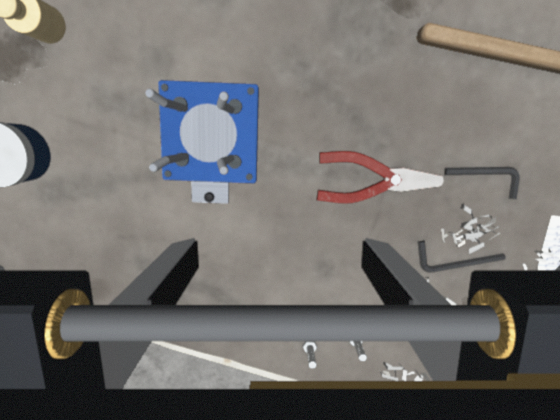

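The wrist view shows the magazine almost square to the tool: base centre near (209,132), rod feet around the disc, and tab at (209,192). I'll take a second view from 8 cm to the side, then carry on towards the blue jar.

>>> jog_arm([
  [0, -0.04, 0, 0, 0.094],
  [0, -0.05, 0, 0, 0.094],
  [0, -0.05, 0, 0, 0.094],
  [0, 0, 0, 0, 0.094],
  [0, 0, 0, 0, 0.094],
])

```text
time_s: 1.6
tcp_pos: [0.4587, -0.2821, 0.2175]
ee_rot: [0.0, 0.986, 0.164, 0.0]
wrist_force: [0.1, -0.4, 0.6]
finger_gap: 0.0938
finger_force: 0.0
```

```bash
python3 - <<'E'
from station import r
from h import *
import pickle
look(r,"w2")
V=[]
for n in("w1","w2"):
    o,s=pickle.load(open(n+".pkl","rb"))
    m=cv2.inRange(cv2.cvtColor(s["color"],cv2.COLOR_BGR2HSV),np.array([105,150,60]),np.array([125,255,255]))
    m[250:]=0; m[:,:110]=0 if n=="w1" else m[:,:110]
    m=cv2.morphologyEx(m,cv2.MORPH_CLOSE,np.ones((15,15)))
    cs=max(cv2.findContours(m,0,1)[0],key=cv2.contourArea);rc=cv2.minAreaRect(cs)
    P=np.array([onz(s,p,.014,s["T"])[:2] for p in cv2.boxPoints(rc)])
    print(n,rc,P.mean(0),[np.degrees(np.arctan2(*(P[(i+1)%4]-P[i])[::-1])) for i in range(2)],[np.linalg.norm(P[i+1]-P[i]) for i in range(2)])
    V.append(ray(s,rc[0],s["T"]))
print(meet(*V))
go(r.get_obs(),.588,.012,.2,19)
E
```

```text
w1 ((207.49134826660156, 131.29385375976562), (97.84004211425781, 98.16342163085938), 1.6846843957901) [ 0.5448 -0.3134] [np.float64(12.509900352753863), np.float64(-72.52393666704278)] [np.float64(0.10780227210364436), np.float64(0.1064378199738999)]
w2 ((332.41436767578125, 130.27035522460938), (97.76061248779297, 97.76060485839844), 2.1610796451568604) [ 0.5453 -0.315 ] [np.float64(16.829893200043582), np.float64(-73.10939282311153)] [np.float64(0.1066548871694484), np.float64(0.10679325294958252)]
(array([ 0.5467, -0.3138,  0.0183]), np.float64(0.0001315099568144475))
tool delta [ 0.2172 -0.2376  0.0177] turn -0.0024175947802866915 yaw now 18.86148202251672 tilt 0.07056062412177067
```

View pics/w2.png

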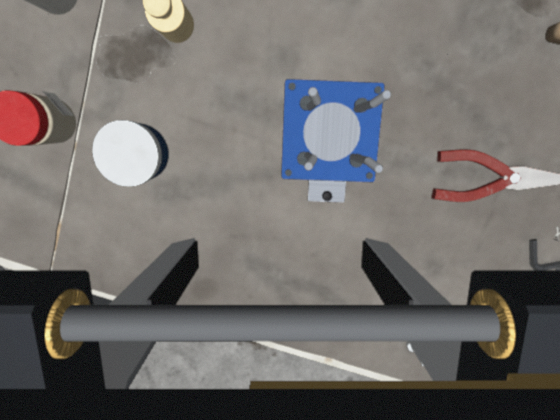

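The magazine measures (0.545, -0.314), yaw about 17° and top at roughly 15 mm, and both views agree. Next is the blue jar.

To row units: 0.03 rad is 0.0095.

>>> jog_arm([
  [0.03, -0.04, 0, 0.0095, 0.094],
  [0.03, -0.04, 0, 0, 0.094],
  [0.03, -0.04, 0, 0, 0.094],
  [0.03, -0.04, 0, 0, 0.094],
  [0.02, -0.03, 0, 0, 0.094],
  [0, 0, 0, 0, 0.094],
  [0, 0, 0, 0, 0.094],
])

```text
time_s: 2.35
tcp_pos: [0.5365, -0.0595, 0.2176]
ee_rot: [0.0, 0.989, 0.15, 0.0]
wrist_force: [-0.2, 0.2, -0.2]
finger_gap: 0.0939
finger_force: 0.0
```

```bash
cat >> h.py <<'E'
COL={"red":([0,130,60],[9,255,255]),"blue":([105,110,30],[125,255,255]),"black":([0,0,0],[180,255,50]),"gold":([14,60,60],[35,255,255]),"white":([0,0,150],[180,45,255])}
def cap(s,guess,col,z,half=45):
    "bounding circle of a coloured cap near the projected guess -> pixel centre, radius"
    M=np.linalg.inv(s["T"]);p=s["camera_matrix"]@(M[:3,:3]@np.r_[guess,z]+M[:3,3]);u,v=(p[:2]/p[2]).astype(int)
    q=blob(s["color"],*COL[col],box=(max(u-half,0),max(v-half,0),u+half,min(v+half,300)))
    if q is None: print("none",u,v);return None
    return cv2.minAreaRect(q),cv2.minEnclosingCircle(q)
E
python3 - <<'E'
from station import r
from h import *
o,s=look(r,"w3")
for n,c,g in(("blue","blue",(.588,.012)),("black","black",(.607,.117)),("red","red",(.451,-.01)),("weight","gold",(.59,-.118))):
    q=cap(s,g,c,.06)
    if q: print(n,q,onz(s,q[1][0],.06,s["T"]))
go(o,.588,.012,.2,17)
E
```

```text
blue (((225.89706420898438, 130.16177368164062), (49.56309127807617, 48.36259841918945), 59.036251068115234), ((224.58450317382812, 129.58450317382812), 26.050031661987305)) [0.5899 0.0147 0.06  ]
black (((140.5751190185547, 81.2495346069336), (23.072887420654297, 52.37855529785156), 14.574216842651367), ((130.0, 78.5), 26.19647216796875)) [0.6089 0.1135 0.06  ]
red (((216.15721130371094, 259.208740234375), (41.45151138305664, 46.74934005737305), 5.5275397300720215), ((212.9783477783203, 259.2230529785156), 24.052860260009766)) [ 0.4543 -0.0087  0.06  ]
weight (((334.9144287109375, 157.48489379882812), (18.421245574951172, 34.69913101196289), 10.007979393005371), ((342.7173156738281, 158.83885192871094), 17.375032424926758)) [ 0.5976 -0.1068  0.06  ]
tool delta [ 0.0704 -0.053   0.0176] turn 0.003913000555578083 yaw now 17.224198417066983 tilt 0.03962960246220138
```

View pics/w3.png

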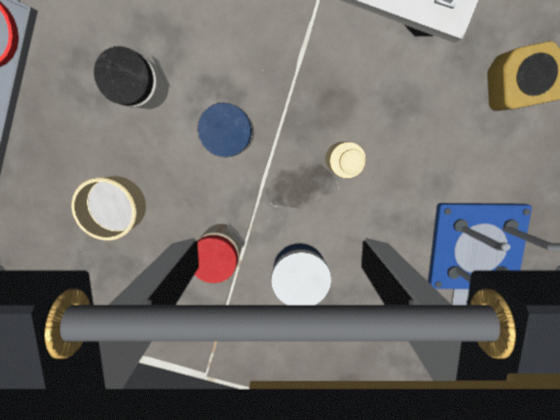

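The wrist view shows every jar: blue cap (225,130), black (123,76), red (214,259), weight knob (348,160), plus the sieve at (105,208) and tin at (300,278). The blue jar is at about (0.589, 0.0135), so I'll grasp it now.

>>> jog_arm([
  [0.036, -0.027, 0, 0, 0.094],
  [0.036, -0.027, 0, 0, 0.094],
  [0, 0, 0.04, 0, 0.094],
  [0, 0, 0.04, 0, 0.094],
  [0, 0, 0.04, 0, 0.094],
  [0, 0, 0.04, 0, 0.094],
  [0, 0, 0.036, 0, 0.094],
  [0, 0, 0, 0, 0.094],
  [0, 0, 0, 0, 0.05],
  [0, 0, 0, 0, 0.05],
  [0, 0, 0, 0, 0.05],
  [0, 0, 0, 0, 0.05],
  [0, 0, 0, 0, 0.05],
  [0, 0, 0, 0, 0.05],
  [0, 0, 0, 0, 0.05],
])

```text
time_s: 3.9
tcp_pos: [0.5889, 0.0145, 0.0222]
ee_rot: [0.0, 0.989, 0.15, 0.0]
wrist_force: [-0.8, 0.0, 3.8]
finger_gap: 0.0518
finger_force: 30.0
```

```bash
python3 - <<'E'
import pickle
from h import *
o,s=pickle.load(open("w3.pkl","rb"))
d=pickle.load(open("s0.pkl","rb"))["top"]
# weight knob top, two views
g=cv2.cvtColor(s["color"],cv2.COLOR_BGR2HSV)
print("weight meet",meet(ray(s,(349,160),s["T"]),ray(d,(328.,174.5))),onz(s,(349,160),.066,s["T"]))
print("black",meet(ray(s,(123.5,75.5),s["T"]),ray(d,(217.5,172.5))),onz(s,(123.5,75.5),.064,s["T"]))
E
```

```text
weight meet (array([ 0.5989, -0.1166,  0.053 ]), np.float64(0.003655084042142156)) [ 0.5984 -0.112   0.066 ]
black (array([0.6079, 0.118 , 0.0609]), np.float64(0.00450615909016408)) [0.6096 0.118  0.064 ]
```

>>> jog_arm([
  [0, 0, -0.03, 0, 0.05],
  [0, 0, -0.04, 0, 0.05],
  [0, 0, -0.04, 0, 0.05],
  [0, 0, -0.035, 0, 0.05],
  [-0.02, 0.043, 0, 0, 0.05],
  [-0.02, 0.043, 0, 0, 0.05],
  [-0.02, 0.043, 0, 0, 0.05],
  [-0.02, 0.043, 0, 0, 0.05],
  [-0.02, 0.043, 0, 0, 0.05],
  [-0.02, 0.043, 0, 0, 0.05],
  [-0.02, 0.043, 0, 0, 0.05],
  [0, 0, 0, 0, 0.05],
  [0, 0, 0, 0, 0.05],
])

```text
time_s: 5.2
tcp_pos: [0.5432, -0.3148, 0.1656]
ee_rot: [-0.001, 0.989, 0.149, -0.0]
wrist_force: [0.4, -0.1, -1.6]
finger_gap: 0.0514
finger_force: 30.0
```

```bash
python3 - <<'E'
from station import r
from h import *
o,s=look(r,"w4");go(o,.545,-.314,.036,17)
E
```

```text
tool delta [ 0.002  -0.0001  0.1296] turn 0.0021996898470550974 yaw now 17.126032944474048 tilt 0.09766857719063608
```

View pics/w4.png

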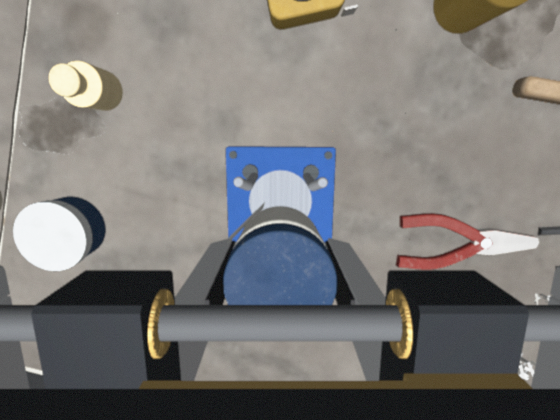

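The picture shows the cap centred at about column 280, with its widest row near 272. The magazine's far edge runs from (226,148) to (336,147), centred and square. I'll work out the fore-aft offset.

```bash
python3 - <<'E'
import pickle
from h import *
o,s=pickle.load(open("w4.pkl","rb"));T=pose(o);f=lambda p:(np.linalg.inv(T)@np.r_[p,1])[:3]
q=blob(s["color"],*COL["blue"],box=(200,215,360,308));x,y,w,h=cv2.boundingRect(q);print(x,y,w,h)
for v in (y,272): print("cap",f(onz(s,(280,v),.2076,s["T"])))
a,b=[f(onz(s,p,.014,s["T"])) for p in((226,147.5),(336,147))];print("mag edge",a,b)
print("disc far",f(onz(s,(281,170.5),.014,s["T"])))
# rod tips
for p in((238,182),(322,183)):print("rod tip",f(onz(s,p,.102,s["T"])))
E
```

```text
242 225 96 80
cap [ 0.0296 -0.0005 -0.042 ]
cap [ 0.0079 -0.0005 -0.042 ]
mag edge [ 0.0558 -0.0534  0.1517] [0.0563 0.0549 0.1515]
disc far [0.0332 0.0008 0.1516]
rod tip [ 0.0337 -0.0315  0.0636]
rod tip [0.033  0.0308 0.0635]
```

Jar and magazine centres agree within 1 mm, so I'll lower it.

>>> jog_arm([
  [0, 0, 0.03, 0, 0.05],
  [0, 0, 0.03, 0, 0.05],
  [0, 0, 0.03, 0, 0.05],
  [0, 0, 0.02, 0, 0.05],
  [0, 0, 0.015, 0, 0.05],
  [0, 0, 0.003, 0, 0.05],
  [0, 0, 0, 0, 0.05],
  [0, 0, 0, 0, 0.05],
])

```text
time_s: 6.05
tcp_pos: [0.5449, -0.3148, 0.0399]
ee_rot: [0.001, 0.989, 0.15, 0.001]
wrist_force: [0.1, -0.2, -0.5]
finger_gap: 0.0517
finger_force: 30.0
```

>>> jog_arm([
  [0, 0, 0.003, 0, 0.05],
  [0, 0, 0, 0, 0.05],
  [0, 0, 0, 0, 0.07],
  [0, 0, 0, 0, 0.08],
  [0, 0, 0, 0, 0.08],
  [0, 0, -0.03, 0, 0.08],
  [0, 0, -0.04, 0, 0.08],
  [0, 0, -0.05, 0, 0.094],
  [0, 0, -0.05, 0, 0.094],
])

```text
time_s: 6.95
tcp_pos: [0.5434, -0.3141, 0.2069]
ee_rot: [-0.0, 0.989, 0.15, -0.0]
wrist_force: [0.4, -0.7, -0.9]
finger_gap: 0.0924
finger_force: 0.0
```

>>> jog_arm([
  [0.013, -0.043, 0, 0, 0.094],
  [0.013, -0.043, 0, 0, 0.094],
  [0.013, -0.043, 0, 0, 0.094],
  [0.013, -0.043, 0, 0, 0.094],
  [0.013, -0.043, 0, 0, 0.094],
  [0.013, -0.043, 0, 0, 0.094],
  [0.013, -0.043, 0, 0, 0.094],
  [0.013, -0.043, 0, 0, 0.094],
  [0.013, -0.043, 0, 0, 0.094],
  [0, 0, 0, 0, 0.094],
  [0, 0, 0, 0, 0.094],
])

```text
time_s: 8.05
tcp_pos: [0.5409, 0.0904, 0.2055]
ee_rot: [0.0, 0.989, 0.151, 0.0]
wrist_force: [-0.2, -0.8, 0.2]
finger_gap: 0.0941
finger_force: 0.0
```

```bash
python3 - <<'E'
from station import r
from h import *
o,s=look(r,"w5")
q=cap(s,(.608,.1175),"black",.06);print(q,onz(s,q[1][0],.063,s["T"]))
t=r.snapshot("top")["color"];cv2.imwrite("pics/c2.png",np.vstack([cv2.resize(t[150:250,370:470],(300,300)),cv2.resize(s["color"][:300,130:430],(300,300))]))
E
```

```text
none 274 130Traceback (most recent call last):
  File "<stdin>", line 4, in <module>
TypeError: 'NoneType' object is not subscriptable
```

```bash
python3 - <<'E'
from station import r
from h import *
import pickle
o,s=pickle.load(open("w5.pkl","rb"))
h=cv2.cvtColor(s["color"],cv2.COLOR_BGR2HSV);print(h[100:160:15,245:310:12,2])
COL["black"][1][2]=68
q=cap(s,(.608,.1175),"black",.06);print(q); 
if q: print(onz(s,q[1][0],.063,s["T"]))
t=r.snapshot("top")["color"];cv2.imwrite("pics/c2.png",np.vstack([cv2.resize(t[150:250,370:470],(300,300)),s["color"][:300,130:430]]))
E
```

```text
[[155 135  69 143 137 137]
 [126  59  54  53  49 148]
 [ 57  52  60  61  69 153]
 [144  60  59  56 135 148]]
(((270.7500305175781, 127.25001525878906), (53.740108489990234, 53.03300476074219), 45.0), ((271.1493225097656, 127.50637817382812), 27.506877899169922))
[0.6096 0.1208 0.063 ]
```

View pics/c2.png

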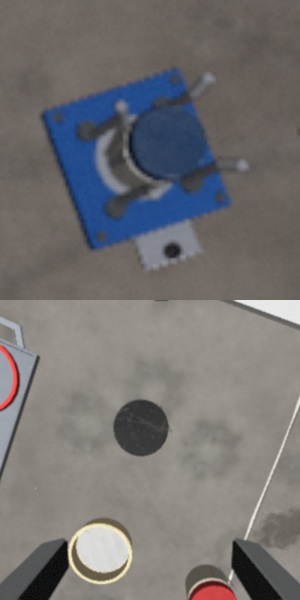

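The blue jar stands inside the four rods. In the wrist crop the black cap is at about (271,127), which puts it at (0.609, 0.120), so I'll grasp it.

>>> jog_arm([
  [0.037, -0.004, 0, 0, 0.094],
  [0.037, -0.004, 0, 0, 0.094],
  [0, 0, 0.04, 0, 0.094],
  [0, 0, 0.04, 0, 0.094],
  [0, 0, 0.04, 0, 0.094],
  [0, 0, 0.04, 0, 0.094],
  [0, 0, 0.022, 0, 0.094],
  [0, 0, 0, 0, 0.094],
  [0, 0, 0, 0, 0.05],
  [0, 0, 0, 0, 0.05],
  [0, 0, 0, 0, 0.05],
  [0, 0, 0, 0, 0.05],
  [0, 0, 0, 0, 0.05],
  [0, 0, 0, 0, 0.05],
  [0, 0, 0, 0, 0.05],
])

```text
time_s: 9.65
tcp_pos: [0.6096, 0.1197, 0.024]
ee_rot: [-0.0, 0.989, 0.15, 0.0]
wrist_force: [0.7, 1.3, 2.5]
finger_gap: 0.0511
finger_force: 30.0
```

>>> jog_arm([
  [0, 0, -0.03, 0, 0.05],
  [0, 0, -0.04, 0, 0.05],
  [0, 0, -0.05, 0, 0.05],
  [0, 0, -0.05, 0, 0.05],
  [-0.0212, 0.044, 0, 0, 0.05],
  [-0.0212, 0.044, 0, 0, 0.05],
  [-0.0212, 0.044, 0, 0, 0.05],
  [-0.0212, 0.044, 0, 0, 0.05],
  [-0.0212, 0.044, 0, 0, 0.05],
  [-0.0212, 0.044, 0, 0, 0.05],
  [-0.0212, 0.044, 0, 0, 0.05],
  [-0.0212, 0.044, 0, 0, 0.05],
  [-0.0212, 0.043, 0, 0, 0.05],
  [0, 0, 0, 0, 0.05],
  [0, 0, 0, 0, 0.05],
])

```text
time_s: 11.15
tcp_pos: [0.5434, -0.3149, 0.1927]
ee_rot: [-0.001, 0.989, 0.149, -0.0]
wrist_force: [0.0, 0.3, -1.6]
finger_gap: 0.0509
finger_force: 30.0
```

```bash
python3 - <<'E'
from station import r
from h import *
o,s=look(r,"w6");go(o,.5447,-.3145,.102,17)
E
```

```text
tool delta [0.0014 0.0001 0.0907] turn 0.0021555756728433018 yaw now 17.123505388474992 tilt 0.08586044488271675
```

View pics/w6.png

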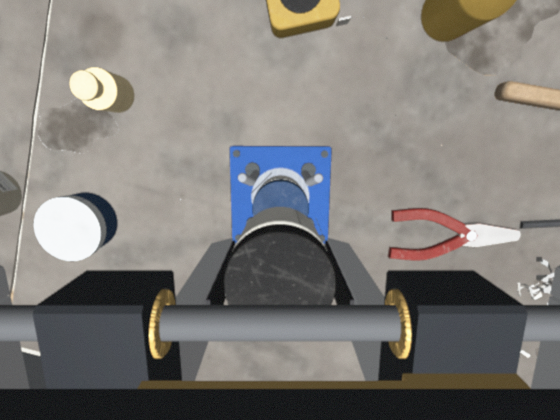

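The black jar is held like the blue one, with its far cap edge at row 226. The blue jar's far edge is at row 180, centred at column 281 between the rods. I'll check the fore-aft alignment.

```bash
python3 - <<'E'
import pickle
from h import *
o,s=pickle.load(open("w6.pkl","rb"));T=pose(o);f=lambda p:(np.linalg.inv(T)@np.r_[p,1])[:3]
g=cv2.cvtColor(s["color"],cv2.COLOR_BGR2HSV)[:,281];print([(v,*g[v]) for v in range(170,236,2)])
for v in (178,180,182):print("blue far",v,f(onz(s,(281,v),.078,s["T"]))-[.027,0,0])
for v in (224,226,228):print("black far",v,f(onz(s,(280,v),.1927+.04,s["T"]))-[.027,0,0])
print("mag edge",f(onz(s,(281,146.5),.014,s["T"]))-[.055,0,0])
E
```

```text
[(170, np.uint8(107), np.uint8(19), np.uint8(219)), (172, np.uint8(109), np.uint8(20), np.uint8(220)), (174, np.uint8(108), np.uint8(21), np.uint8(203)), (176, np.uint8(45), np.uint8(4), np.uint8(116)), (178, np.uint8(60), np.uint8(5), np.uint8(99)), (180, np.uint8(106), np.uint8(100), np.uint8(64)), (182, np.uint8(108), np.uint8(105), np.uint8(131)), (184, np.uint8(108), np.uint8(112), np.uint8(144)), (186, np.uint8(109), np.uint8(110), np.uint8(144)), (188, np.uint8(109), np.uint8(104), np.uint8(147)), (190, np.uint8(109), np.uint8(108), np.uint8(147)), (192, np.uint8(108), np.uint8(98), np.uint8(148)), (194, np.uint8(108), np.uint8(104), np.uint8(147)), (196, np.uint8(108), np.uint8(117), np.uint8(144)), (198, np.uint8(107), np.uint8(110), np.uint8(144)), (200, np.uint8(108), np.uint8(113), np.uint8(145)), (202, np.uint8(108), np.uint8(110), np.uint8(146)), (204, np.uint8(108), np.uint8(117), np.uint8(144)), (206, np.uint8(108), np.uint8(79), np.uint8(132)), (208, np.uint8(18), np.uint8(12), np.uint8(110)), (210, np.uint8(20), np.uint8(14), np.uint8(112)), (212, np.uint8(30), np.uint8(7), np.uint8(109)), (214, np.uint8(30), np.uint8(7), np.uint8(107)), (216, np.uint8(30), np.uint8(12), np.uint8(106)), (218, np.uint8(30), np.uint8(12), np.uint8(103)), (220, np.uint8(30), np.uint8(13), np.uint8(142)), (222, np.uint8(21), np.uint8(8), np.uint8(230)), (224, np.uint8(26), np.uint8(14), np.uint8(131)), (226, np.uint8(68), np.uint8(46), np.uint8(22)), (228, np.uint8(75), np.uint8(44), np.uint8(23)), (230, np.uint8(72), np.uint8(58), np.uint8(22)), (232, np.uint8(90), np.uint8(6), np.uint8(46)), (234, np.uint8(150), np.uint8(4), np.uint8(59))]
blue far 178 [0.0033 0.0006 0.1147]
blue far 180 [0.0015 0.0006 0.1147]
blue far 182 [-0.0003  0.0006  0.1147]
black far 224 [ 0.0026 -0.0005 -0.04  ]
black far 226 [ 0.0016 -0.0005 -0.04  ]
black far 228 [ 0.0007 -0.0005 -0.04  ]
mag edge [0.0009 0.0009 0.1787]
```

>>> jog_arm([
  [0, 0, 0.03, 0, 0.05],
  [0, 0, 0.03, 0, 0.05],
  [0, 0, 0.02, 0, 0.05],
  [0, 0, 0.008, 0, 0.05],
  [0, 0, 0, 0, 0.05],
  [0, 0, 0, 0, 0.05],
])

```text
time_s: 11.8
tcp_pos: [0.545, -0.3142, 0.1067]
ee_rot: [0.001, 0.989, 0.15, 0.001]
wrist_force: [-0.0, 0.3, -1.8]
finger_gap: 0.0512
finger_force: 30.0
```

Next I'll lower it onto the blue jar and release.

>>> jog_arm([
  [0, 0, 0.002, 0, 0.05],
  [0, 0, 0.002, 0, 0.05],
  [0, 0, 0, 0, 0.05],
  [0, 0, 0, 0, 0.05],
])

```text
time_s: 12.2
tcp_pos: [0.5444, -0.3148, 0.1022]
ee_rot: [0.001, 0.989, 0.15, 0.0]
wrist_force: [0.5, -0.5, 1.1]
finger_gap: 0.0512
finger_force: 30.0
```

>>> jog_arm([
  [0, 0, 0, 0, 0.06],
  [0, 0, 0, 0, 0.07],
  [0, 0, 0, 0, 0.08],
  [0, 0, 0, 0, 0.08],
  [0, 0, -0.02, 0, 0.08],
  [0, 0, -0.04, 0, 0.08],
  [0, 0, -0.05, 0, 0.094],
  [0, 0, 0, 0, 0.094],
])

```text
time_s: 13.0
tcp_pos: [0.5475, -0.3171, 0.2203]
ee_rot: [0.005, 0.989, 0.15, 0.005]
wrist_force: [0.0, 0.2, 1.6]
finger_gap: 0.0922
finger_force: 0.0
```

```bash
python3 - <<'E'
from station import r
from h import *
go(r.get_obs(),.5985,-.112,.2,17);go(r.get_obs(),.4525,-.0095,.2,17)
t=r.snapshot("top")["color"];cv2.imwrite("pics/c3.png",cv2.resize(t[140:260,250:470],None,fx=3,fy=3))
E
```

```text
tool delta [ 0.1093 -0.1811  0.019 ] turn 0.00420835489422533 yaw now 17.241120974132343 tilt 0.8376790037411815
tool delta [ 0.0003 -0.3222  0.0164] turn 0.00420835489422533 yaw now 17.241120974132343 tilt 0.8376790037411815
```

View pics/c3.png

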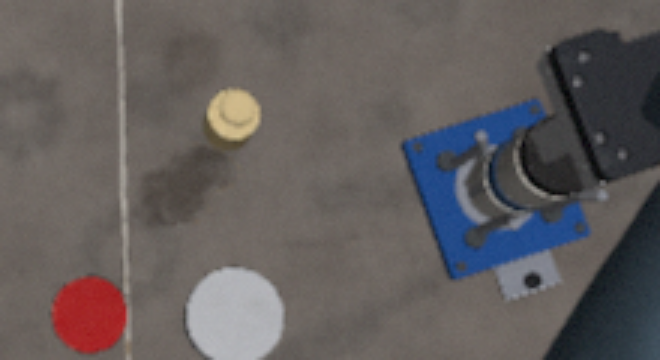

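The crop shows the black jar standing on the blue one between the rods. The red jar is next.

>>> jog_arm([
  [-0.006, -0.04, 0, 0, 0.094],
  [-0.006, -0.04, 0, 0, 0.094],
  [-0.006, -0.04, 0, 0, 0.094],
  [-0.006, -0.04, 0, 0, 0.094],
  [-0.006, -0.04, 0, 0, 0.094],
  [-0.006, -0.04, 0, 0, 0.094],
  [-0.006, -0.04, 0, 0, 0.094],
  [-0.006, -0.04, 0, 0, 0.094],
  [0, 0, 0, 0, 0.08],
  [0, 0, 0, 0, 0.08],
])

```text
time_s: 14.05
tcp_pos: [0.4029, -0.0225, 0.2106]
ee_rot: [-0.0, 0.989, 0.151, -0.0]
wrist_force: [-0.1, 0.1, 0.9]
finger_gap: 0.0821
finger_force: 0.0
```

```bash
python3 - <<'E'
from station import r
from h import *
o,s=look(r,"w7")
q=cap(s,(.4525,-.0095),"red",.06);print(q);p=onz(s,q[1][0],.063,s["T"]);print(p)
go(o,p[0],p[1],.024,17)
g=blob(s["color"],*COL["gold"],box=(300,0,450,200));print(cv2.boundingRect(g))
E
```

```text
(((281.62353515625, 150.30587768554688), (52.93103790283203, 52.063316345214844), 77.47119140625), ((281.8987731933594, 150.30368041992188), 26.7191219329834))
[ 0.4541 -0.0082  0.063 ]
tool delta [0.0533 0.0016 0.1865] turn 0.005505137411615291 yaw now 17.315421139325142 tilt 0.049744431611832646
(400, 18, 43, 50)
```

View pics/w7.png

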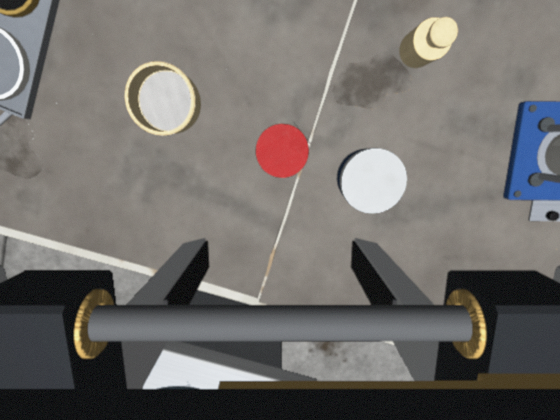

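The red cap is at (282,150), in line with the tool, and the tin is well clear on the right. I'll grasp with a slightly narrowed opening and recompute the weight position in the same call.

>>> jog_arm([
  [0.027, 0.001, 0, 0, 0.08],
  [0.026, 0.001, 0, 0, 0.08],
  [0, 0, 0.04, 0, 0.08],
  [0, 0, 0.04, 0, 0.08],
  [0, 0, 0.04, 0, 0.08],
  [0, 0, 0.04, 0, 0.08],
  [0, 0, 0.026, 0, 0.08],
  [0, 0, 0, 0, 0.08],
  [0, 0, 0, 0, 0.05],
  [0, 0, 0, 0, 0.05],
  [0, 0, 0, 0, 0.05],
  [0, 0, 0, 0, 0.05],
  [0, 0, 0, 0, 0.05],
  [0, 0, 0, 0, 0.05],
])

```text
time_s: 15.5
tcp_pos: [0.4558, -0.0095, 0.0268]
ee_rot: [0.001, 0.989, 0.15, 0.001]
wrist_force: [-1.4, -0.0, 6.5]
finger_gap: 0.0517
finger_force: 30.0
```

```bash
python3 - <<'E'
import pickle
from h import *
from station import r
a=[(349,160),(444,31.5)];V=[]
for n,p in zip(("w3","w7"),a):
    o,s=pickle.load(open(n+".pkl","rb"));print(n,onz(s,p,.066,s["T"]));V.append(ray(s,p,s["T"]))
print(meet(*V))
go(r.get_obs(),.61,.296,.2,17)
E
```

```text
w3 [ 0.5984 -0.112   0.066 ]
w7 [ 0.5969 -0.1152  0.066 ]
(array([ 0.5979, -0.114 ,  0.0644]), np.float64(0.0034419367901231224))
tool delta [ 0.2382 -0.2458 -0.173 ] turn 0.004331133657093478 yaw now 17.248155679058524 tilt 0.14088621886761696
```

>>> jog_arm([
  [0, 0, -0.03, 0, 0.05],
  [0, 0, -0.04, 0, 0.05],
  [0, 0, -0.04, 0, 0.05],
  [0.034, -0.035, -0.02, 0, 0.05],
  [0.034, -0.035, 0, 0, 0.05],
  [0.034, -0.035, 0, 0, 0.05],
  [0.034, -0.035, 0, 0, 0.05],
  [0.034, -0.035, 0, 0, 0.05],
  [0.02, -0.035, 0, 0, 0.05],
  [0, -0.036, 0, 0, 0.05],
  [0, 0, 0, 0, 0.05],
  [0, 0, 0, 0, 0.05],
])

```text
time_s: 16.7
tcp_pos: [0.5614, 0.2802, 0.1539]
ee_rot: [0.0, 0.989, 0.151, -0.0]
wrist_force: [0.5, -0.4, -0.8]
finger_gap: 0.0514
finger_force: 30.0
```

```bash
python3 - <<'E'
from station import r
from h import *
o,s=look(r,"w8")
q=cap(s,(.61,.296),"red",.016,half=75);print(q)
go(o,.61,.296,.033,17)
E
```

```text
(((277.0, 150.5), (79.0, 78.0), 90.0), ((277.146484375, 150.18727111816406), 40.04407501220703))
tool delta [ 0.0512 -0.0006  0.1209] turn 0.005799854235724489 yaw now 17.332307169498083 tilt 0.05826445488832918
```

View pics/w8.png

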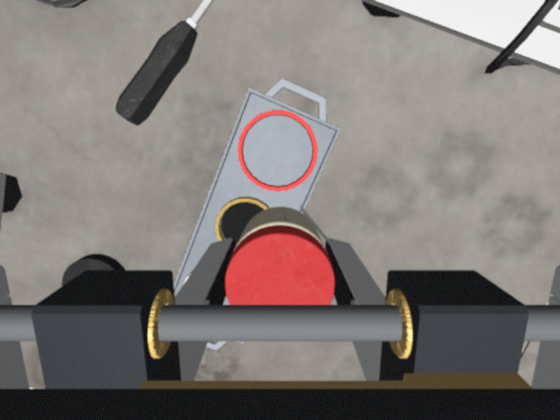

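The red collar is at (277,150) and the held red cap's far edge is at about row 226.

```bash
python3 - <<'E'
import pickle
from h import *
o,s=pickle.load(open("w8.pkl","rb"));T=pose(o);f=lambda p:(np.linalg.inv(T)@np.r_[p,1])[:3]
p=onz(s,(277.1,150.3),.016,s["T"]);print("collar",p,f(p))
q=blob(s["color"],*COL["red"],box=(200,200,360,308));x,y,w,h=cv2.boundingRect(q);print(x,y,w,h)
print("jar",f(onz(s,(280,y),.1539+.064-.0268,s["T"]))-[.027,0,0])
# nest: visible left/top outer edges (outer dia 62)
m=cv2.inRange(cv2.cvtColor(s["color"],cv2.COLOR_BGR2HSV),np.array(COL["gold"][0]),np.array(COL["gold"][1]));m[:190]=0;m[270:]=0;m[:,:205]=0;m[:,285:]=0
c=np.vstack([k for k in cv2.findContours(m,0,1)[0]]);x,y,w,h=cv2.boundingRect(c);print(x,y,w,h)
n=onz(s,(x,y+31),.016,s["T"]);print("nest left edge",f(n))
k=p-0; ax=(np.array([.4455,.3121])-np.array([.6101,.2962]));ax/=np.linalg.norm(ax);print("nest by collar+82",p[:2]+.082*ax)
E
```

```text
collar [0.6117 0.299  0.016 ] [ 0.0537 -0.003   0.1379]
224 226 112 80
jar [ 0.0009 -0.0005 -0.0372]
215 197 54 44
nest left edge [-0.0227 -0.0652  0.1379]
nest by collar+82 [0.53   0.3068]
```

>>> jog_arm([
  [0.026, -0.001, 0, 0, 0.05],
  [0.026, -0.001, 0, 0, 0.05],
  [0, 0, 0.035, 0, 0.05],
  [0, 0, 0.035, 0, 0.05],
  [0, 0, 0.03, 0, 0.05],
  [0, 0, 0.015, 0, 0.05],
  [0, 0, 0.002, 0, 0.05],
  [0, 0, 0, 0, 0.05],
  [0, 0, 0, 0, 0.05],
])

```text
time_s: 17.65
tcp_pos: [0.6128, 0.2973, 0.0398]
ee_rot: [-0.0, 0.989, 0.15, 0.002]
wrist_force: [-0.1, 0.2, -1.2]
finger_gap: 0.0515
finger_force: 30.0
```

>>> jog_arm([
  [0, 0, 0.004, 0, 0.05],
  [0, 0, 0.002, 0, 0.05],
  [0, 0, 0, 0, 0.05],
  [0, 0, 0, 0, 0.05],
  [0, 0, 0, 0, 0.06],
  [0, 0, 0, 0, 0.075],
  [0, 0, 0, 0, 0.075],
  [0, 0, 0, 0, 0.075],
  [0, 0, -0.02, 0, 0.075],
  [0, 0, -0.04, 0, 0.075],
  [0, 0, -0.05, 0, 0.075],
  [-0.03, 0, -0.05, 0, 0.075],
  [-0.03, 0, 0, 0, 0.07],
  [0, 0, 0, 0, 0.07],
  [0, 0, 0, 0, 0.07],
])

```text
time_s: 19.15
tcp_pos: [0.5576, 0.2805, 0.1839]
ee_rot: [0.0, 0.989, 0.15, -0.0]
wrist_force: [-0.0, 0.3, -0.2]
finger_gap: 0.0699
finger_force: 0.0
```

```bash
python3 - <<'E'
from station import r
from h import *
o,s=look(r,"w9")
go(o,.598,-.114,.2,17)
E
```

```text
tool delta [-0.0783  0.3888 -0.016 ] turn 0.004128300410235486 yaw now 17.23653419006862 tilt 0.02094260843316686
```

View pics/w9.png

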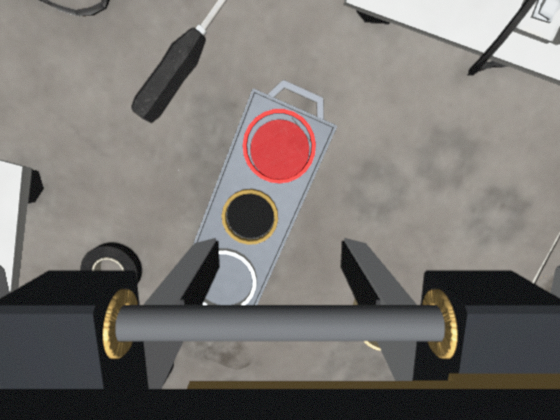

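The red jar is seated in its collar at (280,146), and the nest is fully visible at (249,216). I'll measure the nest and go to the weight.

>>> jog_arm([
  [-0.015, 0.043, 0, 0, 0.07],
  [-0.015, 0.043, 0, 0, 0.07],
  [-0.015, 0.043, 0, 0, 0.07],
  [-0.015, 0.043, 0, 0, 0.07],
  [-0.015, 0.043, 0, 0, 0.07],
  [-0.015, 0.043, 0, 0, 0.07],
  [-0.015, 0.043, 0, 0, 0.07],
  [-0.015, 0.043, 0, 0, 0.07],
  [-0.015, 0.043, 0, 0, 0.07],
  [0, 0, 0, 0, 0.07],
  [0, 0, 0, 0, 0.07],
])

```text
time_s: 20.3
tcp_pos: [0.5438, -0.1299, 0.1834]
ee_rot: [-0.001, 0.989, 0.149, -0.001]
wrist_force: [0.0, 0.4, 0.4]
finger_gap: 0.0699
finger_force: 0.0
```

```bash
python3 - <<'E'
import pickle
from station import r
from h import *
o,s=pickle.load(open("w9.pkl","rb"))
q=blob(s["color"],*COL["gold"],box=(210,180,290,255));c=cv2.minEnclosingCircle(q);print("nest",c,onz(s,c[0],.016,s["T"]))
# nest height: same centre in w9 and top view of start
import pickle as P
d=P.load(open("s0.pkl","rb"))["top"];print(meet(ray(s,c[0],s["T"]),ray(d,(135,214.5))))
o,s=look(r,"w10");q=cap(s,(.598,-.114),"gold",.03,half=60)
print(q);print(cv2.boundingRect(blob(s["color"],*COL["gold"],box=(220,70,340,220))))
cv2.imwrite("pics/c4.png",cv2.resize(s["color"][60:240,180:380],None,fx=3,fy=3));go(o,.598,-.114,.15,17)
E
```

```text
nest ((249.26315307617188, 216.6842041015625), 28.313398361206055) [0.53  0.307 0.016]
(array([0.5275, 0.3069, 0.0056]), np.float64(0.0007813578945510235))
none 281 146
None
(0, 0, 0, 0)
tool delta [0.0565 0.0008 0.0334] turn 0.0018573864652600136 yaw now 17.10642040538412 tilt 0.09047520183067954
```

View pics/c4.png

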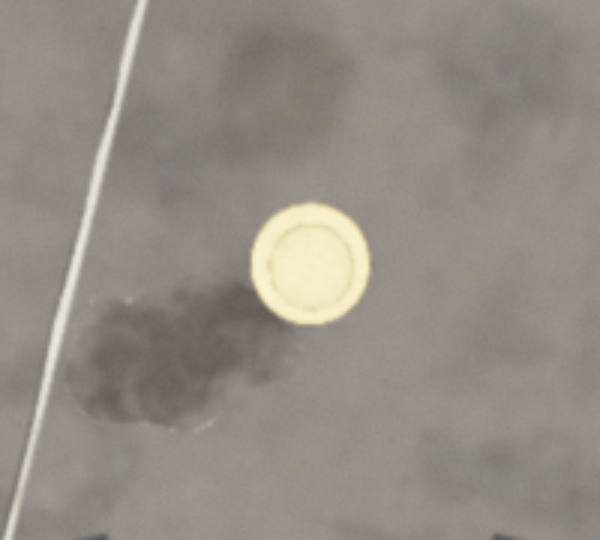

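The weight sits almost directly under the camera at about (283,148), with knob and body concentric. That means moving 0.0545 m forward and 0.003 m in tool y to grasp it. The nest is at (0.530, 0.307).

>>> jog_arm([
  [0.028, 0.002, 0, 0, 0.07],
  [0.027, 0.001, 0, 0, 0.07],
  [0, 0, 0.04, 0, 0.07],
  [0, 0, 0.04, 0, 0.07],
  [0, 0, 0.04, 0, 0.07],
  [0, 0, 0.03, 0, 0.07],
  [0, 0, 0.018, 0, 0.07],
  [0, 0, 0, 0, 0.07],
  [0, 0, 0, 0, 0.07],
])

```text
time_s: 21.25
tcp_pos: [0.5975, -0.1144, 0.0165]
ee_rot: [-0.0, 0.989, 0.151, -0.0]
wrist_force: [1.4, -0.8, 0.3]
finger_gap: 0.0703
finger_force: 0.0
```

>>> jog_arm([
  [0, 0, 0, 0, 0.03],
  [0, 0, 0, 0, 0.03],
  [0, 0, 0, 0, 0.03],
  [0, 0, 0, 0, 0.03],
  [0, 0, 0, 0, 0.03],
  [0, 0, 0, 0, 0.03],
  [0, 0, 0, 0, 0.03],
  [0, 0, -0.02, 0, 0.03],
  [0, 0, -0.04, 0, 0.03],
  [0, 0, -0.04, 0, 0.03],
  [0, 0, -0.04, 0, 0.03],
])

```text
time_s: 22.35
tcp_pos: [0.5954, -0.1148, 0.1555]
ee_rot: [-0.001, 0.989, 0.15, -0.002]
wrist_force: [0.4, -0.9, -4.9]
finger_gap: 0.0366
finger_force: 30.0
```

>>> jog_arm([
  [0, -0.042, 0, 0, 0.03],
  [0, -0.042, 0, 0, 0.03],
  [0, -0.042, 0, 0, 0.03],
  [0, -0.042, 0, 0, 0.03],
  [0, -0.042, 0, 0, 0.03],
  [0, -0.042, 0, 0, 0.03],
  [0, -0.042, 0, 0, 0.03],
  [0, -0.042, 0, 0, 0.03],
  [0, -0.042, 0, 0, 0.03],
  [0, -0.042, 0, 0, 0.03],
  [0, 0, 0, 0, 0.03],
  [0, 0, 0, 0, 0.03],
])

```text
time_s: 23.55
tcp_pos: [0.471, 0.2858, 0.1546]
ee_rot: [0.0, 0.989, 0.151, -0.002]
wrist_force: [-0.1, -0.6, -5.5]
finger_gap: 0.0367
finger_force: 30.0
```

```bash
python3 - <<'E'
from station import r
from h import *
o,s=look(r,"w11");go(o,.53,.307,.0215,17)
q=blob(s["color"],*COL["gold"],box=(200,90,360,200));c=cv2.minEnclosingCircle(q);n=onz(s,c[0],.016,s["T"]);print(c,n);go(o,n[0],n[1],.0215,17)
E
```

```text
tool delta [ 0.063  -0.0027  0.1329] turn 0.006197910448222377 yaw now 17.355114110483186 tilt 0.1902888536604065
((277.5, 140.18182373046875), 33.27595520019531) [0.53   0.3069 0.016 ]
tool delta [ 0.063  -0.0026  0.1329] turn 0.006197910448222377 yaw now 17.355114110483186 tilt 0.1902888536604065
```

View pics/w11.png

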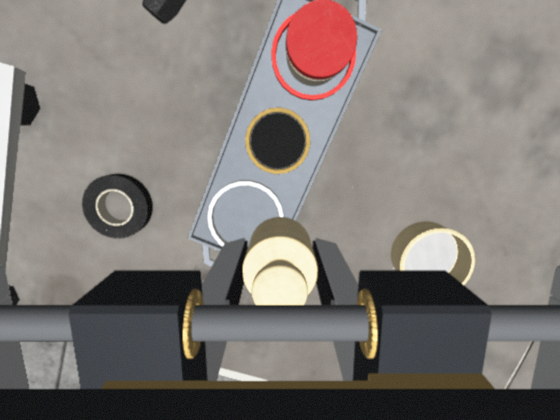

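The nest is at (277,140), the held weight's shoulder is centred near (280,266), and the white collar is empty.

```bash
python3 - <<'E'
import pickle
from h import *
o,s=pickle.load(open("w11.pkl","rb"));T=pose(o);f=lambda p:(np.linalg.inv(T)@np.r_[p,1])[:3]
for p,z in(((280.5,266),.178),((243,266),.178),((318,266),.178),((279,283),.204),((280,217),.138)): print(f(onz(s,p,z,s["T"])))
E
```

```text
[ 0.0031 -0.0002 -0.0234]
[ 0.0031 -0.0192 -0.0234]
[ 0.0031  0.0187 -0.0234]
[ 0.0061 -0.001  -0.0494]
[ 0.0187 -0.0004  0.0166]
```

>>> jog_arm([
  [0.03, -0.001, 0, 0, 0.03],
  [0.03, -0.001, 0, 0, 0.03],
  [0, 0, 0.035, 0, 0.03],
  [0, 0, 0.035, 0, 0.03],
  [0, 0, 0.03, 0, 0.03],
  [0, 0, 0.02, 0, 0.03],
  [0, 0, 0.006, 0, 0.03],
  [0, 0, 0, 0, 0.03],
  [0, 0, 0, 0, 0.03],
])

```text
time_s: 24.5
tcp_pos: [0.5306, 0.305, 0.0316]
ee_rot: [-0.0, 0.989, 0.149, 0.001]
wrist_force: [0.3, 0.4, -4.4]
finger_gap: 0.0368
finger_force: 30.0
```

>>> jog_arm([
  [0, 0, 0.005, 0, 0.03],
  [0, 0, 0.002, 0, 0.03],
  [0, 0, 0.002, 0, 0.03],
  [0, 0, 0, 0, 0.03],
  [0, 0, 0, 0, 0.03],
])

```text
time_s: 25.0
tcp_pos: [0.5299, 0.3054, 0.0229]
ee_rot: [0.0, 0.989, 0.15, 0.0]
wrist_force: [-4.4, -2.2, 5.9]
finger_gap: 0.0369
finger_force: 30.0
```

It has touched down at the expected height. I'll release, rise and check everything.

>>> jog_arm([
  [0, 0, 0, 0, 0.045],
  [0, 0, 0, 0, 0.055],
  [0, 0, 0, 0, 0.06],
  [0, 0, 0, 0, 0.06],
  [0, 0, -0.02, 0, 0.06],
  [0, 0, -0.04, 0, 0.06],
  [0, 0, -0.05, 0, 0.06],
  [-0.03, 0, -0.04, 0, 0.06],
  [-0.04, 0.02, 0, 0, 0.06],
  [-0.04, 0.04, 0, 0, 0.06],
  [0, 0, 0, 0, 0.06],
  [0, 0, 0, 0, 0.06],
])

```text
time_s: 26.2
tcp_pos: [0.4451, 0.2208, 0.1716]
ee_rot: [-0.0, 0.989, 0.149, 0.001]
wrist_force: [0.6, -0.2, -0.1]
finger_gap: 0.0602
finger_force: 0.0
```

```bash
python3 - <<'E'
from station import r
from h import *
import pickle
o,s=look(r,"w12");t=r.snapshot("top");d=pickle.load(open("s0.pkl","rb"))["top"]
cv2.imwrite("pics/c5.png",np.hstack([cv2.resize(s["color"][:300,60:460],(400,300)),cv2.resize(t["color"][140:280,240:460],(400,300))]))
for n,c,b,z in(("tin","white",(305,225,350,265),.044),("sieve","gold",(195,220,240,262),.038)):
    print(n,[None if (q:=blob(k["color"],*COL[c],box=b)) is None else onz(k,cv2.minEnclosingCircle(q)[0],z)[:2] for k in(d,t)])
E
```

```text
tin [array([ 0.4497, -0.1143]), array([ 0.4498, -0.1142])]
sieve [array([0.4622, 0.1222]), array([0.4624, 0.1222])]
```

View pics/c5.png

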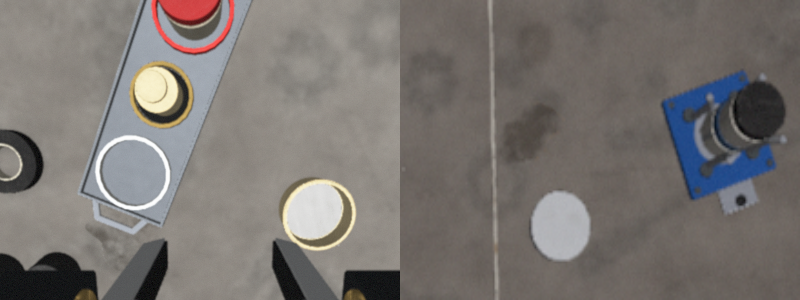

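The weight stands in the nest, the red jar is in its collar and the white collar is empty. The tin and sieve haven't moved, and the stack looks upright. I'll check the black cap numerically and hand in if it is within limits.

```bash
python3 - <<'E'
from station import r
from h import *
t=r.snapshot("top");q=blob(t["color"],[0,0,0],[180,255,66],box=(420,172,457,210));c=cv2.minEnclosingCircle(q);p=onz(t,c[0],.14);print(c,p)
e=np.hypot(p[0]-.5447,p[1]+.3145);print(e)
if e<.009: print(r.finish_job())
E
```

```text
((435.1936950683594, 193.3648681640625), 16.475290298461914) [ 0.5378 -0.311   0.14  ]
0.007681141787587411
the job is handed in; nothing more can be done
None
```

The job is handed in after about 26 s of robot time, result not reported: the red jar is in the red collar, the weight in the nest, and the black jar on the blue in the magazine. The final check put the black cap about 8 mm off centre (limit 13 mm, mask may have included rod pixels), and the tin and sieve did not move.

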